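# Fish out a drilling template and hang it on its two pins

### The arm

A 7-joint arm with a two-finger parallel gripper is mounted at the origin on a cart in front of the work surface, level with it; the furniture and walls round the work are solid. World frame = base frame: x ahead of the robot, y to its left, z up, the work surface at z = 0. Lengths are in mm, angles in rad, forces in N, time in s.
With the tool pointing down it reaches from about 400 to 900 mm from the base axis. Payload 5.6 kg.
Tool frame: the origin (TCP) lies midway between the tips of the shut fingers; the grasp point (between the pads) lies 19 mm behind it; z points along the fingers, y is the line along which they close (so a half turn about z gives the same grasp; the last joint's range is limited). The gripper opens to 92 mm and grips with 3 to 60 N. Pads are 20 mm wide; open, the fingers measure 128 mm over their backs; the gripper's body (75 mm by 189 mm) begins 69 mm behind the grasp point.
Start: joints at [1.229, 0.468, -0.012, 1.603, 0.006, 1.071, -0.056], TCP at [191.3, -621.22, 176.492] pointing down, gripper open.
Joint ranges: [-2.53, 2.53], [-0.31, 2.02], [-1.57, 1.55], [0.28, 2.44], [-1.29, 4.43], [0.15, 1.84], [-2.92, 2.92]. Speed limits (rad/s): [2.57, 2.57, 3.14, 3.14, 3.14, 3.14, 3.14].

### API

Orientations are given as a rotation vector (axis times angle).
In Python, from cell import robot, grip, kin, viewer gives the robot as it stands. Calls block until the motion is done:
- robot.movep(position, orientation): joint-space move of the TCP to a pose.
- robot.servo_line(position, feed=150, rotation=None): straight line of the TCP; rotation=None keeps the orientation; feed is the mean speed in mm/s.
- robot.goto_joints(angles): joint-space move.
- grip(opening, newtons=None): opening from 0.0 (shut) to 1.0 (fully open); newtons is the grip in N (None keeps the last); returns when the fingers have stopped.
- robot.hold(seconds).
- kin.ik(position, orientation): joint angles nearest the present ones, or None.
- robot.observe(): the state.
- viewer.read_camera(name): name is "scene" or "top"; returns the picture (480x640x3 uint8, red, green, blue); there is no depth.
- viewer.camera_info(name): a dict with "camera_matrix" (3x3 intrinsics, pixels), "k1" (the pictures are not rectified: a ray, as slopes to the right and down, at radius r is drawn at 1 + k1 r^2 times it, then the intrinsics apply), "R" (3x3) and "t" (3): a world point X has camera coordinates R X + t. Camera axes: x right, y down, z forward; pixel columns grow to the right and rows downward; lengths in mm; the calibration is good to about 2 mm. A picture is of the moment at which its call begins. camera_info takes no time and is no camera call.
A pose or a line that the arm cannot do raises robot.IKError and nothing moves.
- robot.job_done(): hands the job in; it is judged then, once.
Trained networks look in the newest picture that a camera, given by its name, has taken for a name from the list of things; names that differ only in an ending like _2 or _b are one class to them, and where a whole thing is asked for, a point or a joint stands for the part that bears it (a point fixed in the world has none). Each returns a list of dicts, best first, with "confidence" (0 to 1); they miss things now and then, are a little off and sometimes report something else, mostly with a low value. They report only what shows in the picture. A call takes as long as a camera call.
- viewer.silhouettes(name, camera): "mask" (480x640 bool, what is visible of it).
- viewer.pinpoint(name, camera): "at" ([x, y, z] in mm, in the coordinates of the camera as it stood for that picture, good to about 4 mm: a listed point, or the origin of a listed thing).
The state is a dict: "t": time; "joints": joint angles; "joint_velocities": joint speeds; "joint_torque": joint torques, N m; "tcp_pos": TCP position; "tcp_rot": TCP orientation; "contact_force": force on the tool from outside, world axes, zero at the start; "wrist_torque": the same for the moment, N m; "grip_width": opening from 0.0 (shut) to 1.0 (fully open); "grip_force": force on a finger pad.
Only numpy, scipy, OpenCV 4.12 (cv2) and the standard library are available. Lean on these libraries where they do the work, as an engineer would, in place of code of your own. Each camera call takes 0.05 s, during which the arm holds its last target. There are 200 camera calls.

### The job

The flat drilling template with the upright grip bar has slid under the clear bench guard. Draw it out with the hooked rod - do not touch it with the gripper while its grip bar is still under the guard - then set the rod back down on the bench, clear of the template and the stand. Hang the template by its two holes on both pins of the sloped stand, grip bar outwards, fully home and flat against the sloping face, let go, and leave the mug standing where it is.

Things in the scene. Friction and masses are not known exactly. Their poses are not given: they have to be found in the camera images.
- guard: Low clear plastic hood with aluminium edges, fixed to the bench: 184 mm (its x) by 210 mm (y), 72 mm high. Origin: centre of its underside, on the bench; z up. Open only on its -y side (mouth at y = -105 mm, facing the robot's right); roof, long sides and far end are 3 mm sheet. Opening 164 mm wide, 65 mm high inside. The template starts lying under it.
- template: Flat aluminium plate 100 (x) by 150 (y) by 10 mm, 0.25 kg; origin: centre of its underside. 11 mm through holes at x 0, y +-62.5 mm. Two windows right through, 66 (x) by 36 mm (y), centred at x 0, y +-31 mm. Between them stands a dark grip bar: 44 mm along x, 12 mm thick in y, z 10 to 44 mm. Same after a half turn about z. Starts with its y within about 0.15 rad of the guard's y.
- template_hole0 (a point): centre of the template's +y hole, at its underside
- template_hole1 (a point): centre of the template's -y hole, at its underside
- hook_rod: Hooked rod, 0.12 kg: black block handle 18 (x) by 64 (y) by 34 mm high, origin: centre of the handle's underside, z up. A 7 mm steel rod leaves its +y end at height 24 mm, runs along +y, and at y = 150 mm turns straight down to the level of the underside: a vertical round hook. It stands on the bench on handle and hook, hook pointing to the robot's left; grip the handle from above.
- hook_tip (a point): lower end of the down-turned hook of the hooked rod, at the level of the handle's underside
- stand: Drilling stand fixed to the bench: base plate 126 mm (x) by 176 mm (y), 8 mm thick, with a sloping face above it. Origin: centre of its underside on the bench, x horizontally towards the high edge of the face (away from the robot). To its right stands a tall microscope, to be cleared on the way from the start; the bench from x 0.40 to 0.47, y -0.20 to 0 is free but for the rod.
- pin_face: Grey sloping face of the stand, 116 (x, up the slope) by 176 mm (y, level), facing up and towards the robot. Origin: centre of its surface, 60 mm above the bench; z: outward normal, 30 degrees from vertical. Two pins along z at x 0, y +-62.5 mm: 8 mm diameter, 23 mm long, the last 7 mm tapered. Hung, the template's underside lies on the face, origin on origin, y along y (either way round).
- pin0 (a point): foot of the +y pin on the face
- pin1 (a point): foot of the -y pin on the face
- mug: White mug with blue dots, loose: 92 mm diameter, 127 mm over its handle, 93 mm high, standing on the bench behind the work; origin: centre of its underside. A bystander, to be left standing where it is.

How it is judged (in metres and radians):
On the way:
1. the template's grip bar has been drawn out past the mouth of the guard, the template lying on the bench (y of template in the frame of guard below -0.12 m and height (world z) of template below 0.02 m), for 0.1 s.
At the end, for the whole second after the job is handed in: Template at rest on both pins, its origin within 4 mm along and 3 mm off the face's origin, plane and long axis within 0.06 rad. Hooked rod at rest on the bench (handle and hook below 30 mm), touching neither template nor stand. Mug upright within 30 mm of its start (x of template in the frame of pin_face between -0.004 and 0.004 m and y of template in the frame of pin_face between -0.004 and 0.004 m and z of template in the frame of pin_face between -0.003 and 0.003 m and angle between the z axis of template and the z axis of pin_face, either way round below 0.06 rad and angle between the y axis of template and the y axis of pin_face, either way round below 0.06 rad and linear speed of each of template, hook_rod below 0.01 m/s and height (world z) of each of hook_rod, hook_tip below 0.03 m and contact force between hook_rod and template below 0.05 N and contact force between hook_rod and stand below 0.05 N and distance of mug from where it was at the start of the episode below 0.03 m and angle between mug's own z axis and vertical below 0.2 rad).
It fails at once if the gripper or arm touches the template while its grip bar is still under the guard (y of template in the frame of guard above -0.105 m and contact force between any of the fingers, the arm and template above 0.3 N).
It fails at once if the mug is knocked over or pushed away (angle between mug's own z axis and vertical above 0.5 rad or distance of mug from where it was at the start of the episode above 0.03 m).
It also fails if it takes over 72 s, if anything falls off the work surface, if the arm or the gripper's body presses on something with over 40 N, if the wrist force passes 120 N, or if a joint passes its speed limit or range.

## Working session

There is one attempt and no reset: what is moved stays moved. The work goes in short steps, each a Python script; the robot and the scene stay as the last script left them, time stands still between calls to the robot, and variables do not carry over. Pictures are saved under pics/ and viewed, at most 12 in all, crops included, and the job is handed in when it is done.

```bash
ls && mkdir -p pics
cat > h.py <<'E'
import numpy as np, cv2
from scipy.spatial.transform import Rotation as Ro
from cell import robot, grip, kin, viewer
def w(name,cam):
    i=viewer.camera_info(cam); R=np.array(i["R"]);t=np.array(i["t"])
    return [(round(d["confidence"],2),(R.T@(np.array(d["at"])-t)).round(1)) for d in viewer.pinpoint(name,cam)]
def px(P,cam):
    i=viewer.camera_info(cam); K=np.array(i["camera_matrix"])
    c=np.atleast_2d(P)@np.array(i["R"]).T+np.array(i["t"]); s=c[:,:2]/c[:,2:]
    s=s*(1+i["k1"]*(s**2).sum(1,keepdims=True)); return s@K[:2,:2].T+K[:2,2]
def ray(uv,cam,z):
    i=viewer.camera_info(cam); K=np.array(i["camera_matrix"]);R=np.array(i["R"])
    s0=np.linalg.solve(K[:2,:2],(np.array(uv,float)-K[:2,2])); s=s0.copy()
    for _ in range(20): s=s0/(1+i["k1"]*(s@s))
    d=R.T@np.array([*s,1]); o=-R.T@np.array(i["t"]); return o+d*(z-o[2])/d[2]
def snap(cam,f):
    im=viewer.read_camera(cam); cv2.imwrite(f"pics/{f}.png",im[:,:,::-1]); return im
def down(yaw): # tool z down; tool x at angle yaw in world xy -> tool y = x rotated by -90
    c,s=np.cos(yaw),np.sin(yaw)
    return Ro.from_matrix(np.array([[c,s,0],[s,-c,0],[0,0,-1]])).as_rotvec()
E
python3 - <<'E'
from h import *
for c in("scene","top"):
    snap(c,c+"0")
    i=viewer.camera_info(c);print(c,(-np.array(i["R"]).T@np.array(i["t"])).round(),i["k1"])
    for n in["guard","template","template_hole0","template_hole1","hook_rod","hook_tip","stand","pin_face","pin0","pin1","mug"]: print(n,[(a,list(b)) for a,b in w(n,c)])
o=robot.observe();print(o["tcp_rot"],o["tcp_pos"],o["contact_force"],o["t"],o["grip_width"])
E
```

```text
pics
scene [ -91. -638.  624.] 0.026522248183393753
guard [(0.77, [np.float64(568.1), np.float64(278.4), np.float64(3.2)]), (0.57, [np.float64(575.4), np.float64(-338.3), np.float64(61.8)])]
template [(0.65, [np.float64(559.9), np.float64(295.6), np.float64(1.2)])]
template_hole0 [(0.69, [np.float64(546.4), np.float64(229.0), np.float64(-0.5)])]
template_hole1 [(0.69, [np.float64(546.4), np.float64(229.0), np.float64(-0.5)])]
hook_rod [(0.72, [np.float64(586.3), np.float64(-274.4), np.float64(57.9)]), (0.59, [np.float64(462.8), np.float64(-145.7), np.float64(2.3)])]
hook_tip []
stand [(0.82, [np.float64(584.3), np.float64(-275.0), np.float64(2.1)])]
pin_face [(0.87, [np.float64(583.6), np.float64(-271.5), np.float64(60.4)])]
pin0 [(0.83, [np.float64(575.3), np.float64(-339.0), np.float64(59.2)]), (0.73, [np.float64(595.1), np.float64(-214.5), np.float64(61.5)])]
pin1 [(0.83, [np.float64(575.3), np.float64(-339.0), np.float64(59.2)]), (0.73, [np.float64(595.1), np.float64(-214.5), np.float64(61.5)])]
mug [(0.87, [np.float64(775.9), np.float64(36.1), np.float64(1.3)])]
top [ 365.    5.
[... 446 characters left out ...]
64(581.7), np.float64(-274.7), np.float64(1.3)])]
stand [(0.71, [np.float64(582.3), np.float64(-275.8), np.float64(1.5)])]
pin_face [(0.94, [np.float64(581.9), np.float64(-278.2), np.float64(58.5)])]
pin0 [(0.92, [np.float64(593.0), np.float64(-212.5), np.float64(60.6)]), (0.86, [np.float64(574.5), np.float64(-336.6), np.float64(59.9)])]
pin1 [(0.92, [np.float64(593.0), np.float64(-212.5), np.float64(60.6)]), (0.86, [np.float64(574.5), np.float64(-336.6), np.float64(59.9)])]
mug [(0.86, [np.float64(775.0), np.float64(35.7), np.float64(1.9)])]
[ 3.10654824e+00  4.67498252e-01 -4.68445597e-05] [ 191.28648941 -621.23596518  176.48723107] [0.53856309 0.76955949 0.30984567] 1.2 0.9982309939246445
```

Run:
```python
import cv2
a=cv2.imread('pics/top0.png');cv2.imwrite('pics/top0b.png',cv2.resize(a[90:390,120:520],None,fx=2,fy=2,interpolation=cv2.INTER_CUBIC))
```

```text
(no output)
```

View pics/scene0.png

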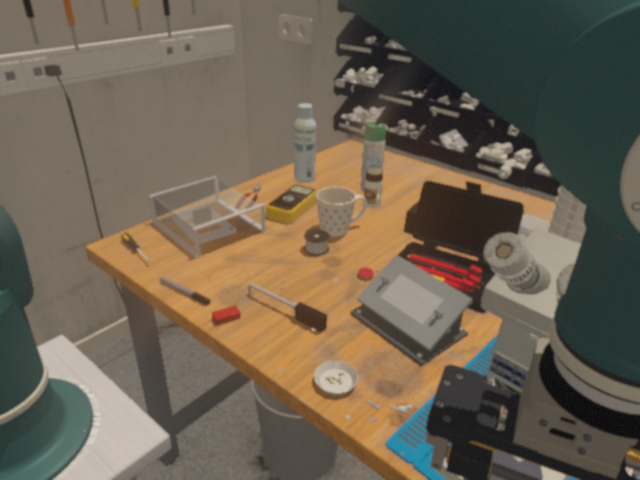

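View pics/top0.png

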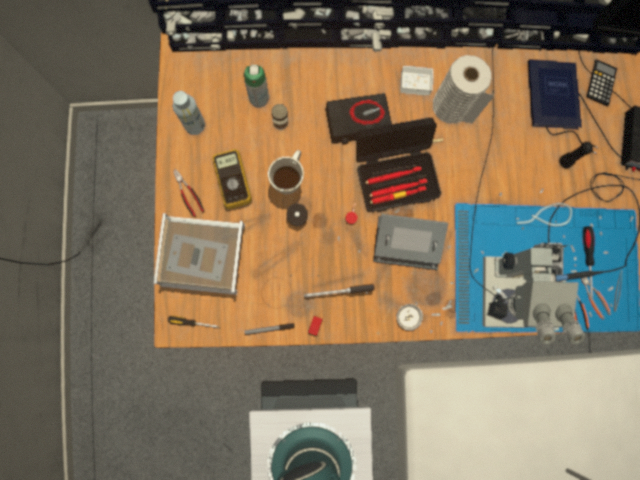

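The scene view shows the guard at about (208,215), mug (340,210), rod handle (310,316) with its hook at (250,290), and stand (415,300). The top view shows the guard at (200,255) with the template under it, the rod at (340,291) and the stand at (411,241).

Run:
```python
from h import *
a=cv2.imread('pics/top0.png')
cv2.imwrite('pics/c1.png',np.hstack([cv2.resize(a[200:310,145:255],None,fx=5,fy=5,interpolation=cv2.INTER_CUBIC)[:550,:400+150-0][:, :],cv2.resize(a[200:310,0:50],None,fx=5,fy=5)])[:, :550])
def mean(n,c,k=6):
    L=[]
    for _ in range(k):
        viewer.read_camera(c); L+= [tuple(b) for a_,b in w(n,c) if a_>.4]
    return np.round(np.array(L),0).tolist()
for n,c in[("template","top"),("template_hole0","top"),("hook_rod","top"),("hook_rod","scene"),("pin0","scene"),("pin0","top"),("guard","top"),("template_hole0","scene")]: print(n,c,mean(n,c,3))
```

```text
template top [[590.0, -216.0, 61.0], [450.0, 3.0, 3.0], [579.0, -280.0, -1.0]]
template_hole0 top [[591.0, -215.0, 59.0]]
hook_rod top [[461.0, -149.0, 0.0], [466.0, -148.0, 0.0], [459.0, -149.0, -2.0]]
hook_rod scene [[462.0, -144.0, 1.0], [462.0, -145.0, 3.0], [465.0, -145.0, 1.0]]
pin0 scene [[595.0, -216.0, 60.0], [577.0, -337.0, 59.0], [575.0, -336.0, 63.0], [596.0, -218.0, 61.0], [580.0, -337.0, 58.0], [595.0, -215.0, 61.0]]
pin0 top [[592.0, -214.0, 59.0], [572.0, -334.0, 59.0], [590.0, -214.0, 61.0], [595.0, -214.0, 60.0], [575.0, -336.0, 58.0]]
guard top [[564.0, 278.0, -2.0], [563.0, 276.0, 0.0], [564.0, 282.0, 0.0]]
template_hole0 scene [[547.0, 226.0, 0.0], [548.0, 228.0, -0.0], [544.0, 229.0, -3.0]]
```

View pics/c1.png

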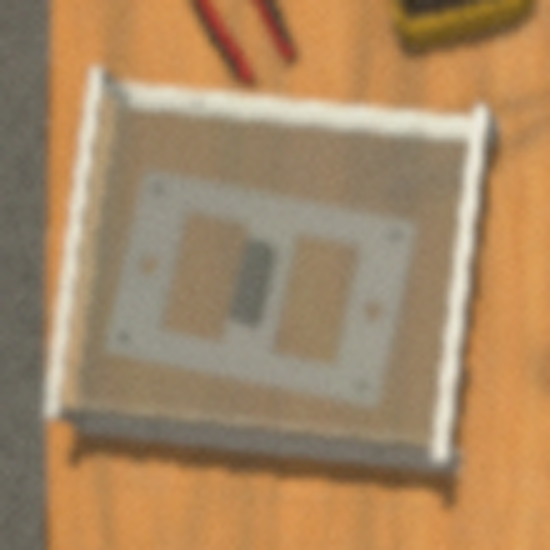

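The crop shows the template under the hood: holes at crop px (148,264) and (373,310), grip bar at (252,282), outer corners (142,172), (415,228), (380,405), (107,350), and the mouth edge from (483,110) to (447,460).

Run:
```python
from h import *
f=lambda u,v:((u+.5)/5-.5+145,(v+.5)/5-.5+200)
for n,p,z in[("h+",(148,264),10),("h-",(373,310),10),("c",(142,172),10),("c",(415,228),10),("c",(380,405),10),("c",(107,350),10),("bar",(254,283),44),
 ("g",(97,72),72),("g",(485,106),72),("g",(442,460),72),("g",(52,415),72)]: print(n,ray(f(*p),"top",z).round(1)[:2])
# windows, right window corners
for p in[(290,232),(357,245),(338,362),(275,348)]: print("win",ray(f(*p),"top",10).round(1)[:2])
# rod from silhouette
viewer.read_camera("top")
for d in viewer.silhouettes("hook_rod","top")[:2]:
    m=d["mask"]; ys,xs=np.nonzero(m); print(d["confidence"],xs.min(),xs.max(),ys.min(),ys.max(),m.sum())
a=cv2.imread('pics/top0.png'); s=cv2.imread('pics/scene0.png')
r=lambda im,k:cv2.resize(im,None,fx=k,fy=k,interpolation=cv2.INTER_CUBIC)
A=r(a[270:320,295:385],8); B=r(s[275:335,240:333],8)[:, :720]
B=np.pad(B,((0,0),(0,720-B.shape[1]),(0,0)))
cv2.imwrite('pics/c2.png',np.vstack([A[:280],B])[:600]); print(A.shape,B.shape)
```

```text
h+ [572.1 351.1]
h- [544.3 229.5]
c [622.  354.5]
c [587.7 206.6]
c [493.5 226.3]
c [526.3 373.4]
bar [556.2 287.4]
g [665.5 365.3]
g [641.6 162. ]
g [459.7 186.4]
g [487.2 388. ]
win [587.3 273.9]
win [579.4 237.8]
win [516.9 248.5]
win [525.2 282.3]
0.74 304 374 283 296 350
0.54 154 244 214 294 5739
(400, 720, 3) (480, 720, 3)
```

View pics/c2.png

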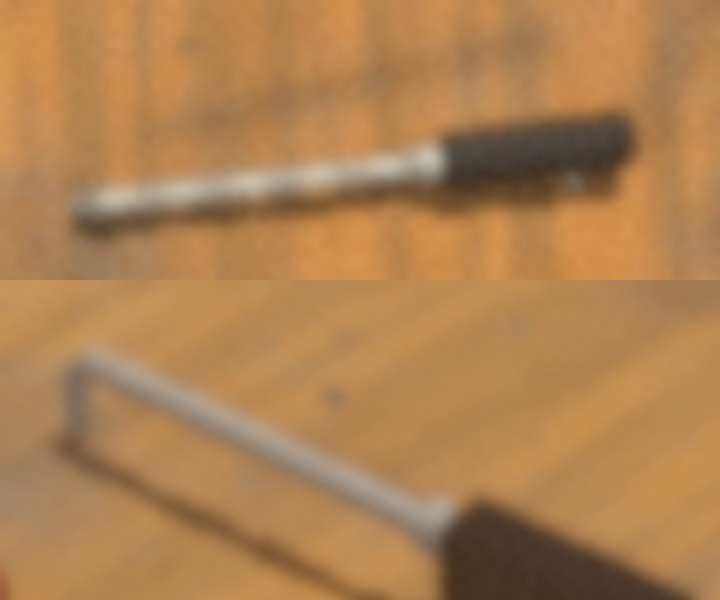

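Rod in the top crop: hook bend at (85,207), and the handle's top runs from (440,158) to (632,138). The scene crop confirms the rod stands with its hook down.

Run:
```python
from h import *
f=lambda u,v:((u+.5)/8-.5+295,(v+.5)/8-.5+270)
print("hook",ray(f(88,206),"top",26).round(1)); a=ray(f(442,160),"top",34);b=ray(f(632,139),"top",34)
print("handle",a.round(1),b.round(1),((a+b)/2).round(1),np.linalg.norm(a-b))
print("micro");
for z in(200,300,400): print(z,ray((545,320),"top",z).round(),ray((490,265),"top",z).round(),ray((505,245),"scene",z).round())
q=Ro.from_rotvec(robot.observe()["tcp_rot"]).as_matrix();print(q.round(2))
for P in([191,-621,330],[191,-621,430],[191,-621,480]): print(P,kin.ik(P,robot.observe()["tcp_rot"]))
for yaw in(np.pi/2-.08,-np.pi/2-.08):
  for P in([462,-147,430],[462,-147,120],[462,-147,4]): print(P,yaw,kin.ik(P,down(yaw)))
```

```text
hook [447.9   2.2  26. ]
handle [ 459.  -113.4   34. ] [ 463.9 -175.8   34. ] [ 461.5 -144.6   34. ] 62.59971911964715
micro
200 [ 358. -570.  200.] [ 496. -440.  200.] [ 634. -400.  200.]
300 [ 359. -530.  300.] [ 487. -409.  300.] [ 463. -456.  300.]
400 [ 359. -489.  400.] [ 478. -377.  400.] [ 292. -512.  400.]
[[ 0.96  0.29 -0.  ]
 [ 0.29 -0.96  0.  ]
 [-0.   -0.   -1.  ]]
[191, -621, 330] [ 1.22405795  0.36532276 -0.00444158  1.40633911  0.00168288  1.36997643
 -0.05249615]
[191, -621, 430] [ 1.21842654e+00  3.45553499e-01  3.56894682e-03  1.22070646e+00
 -1.14649579e-03  1.57537669e+00 -5.02905342e-02]
[191, -621, 480] [ 1.21516607  0.35151233  0.00875689  1.10646277 -0.00297159  1.68367132
 -0.04901691]
[462, -147, 430] 1.4907963267948965 [ 0.76781718  0.05928236 -0.55239982  1.5787517   0.03114726  1.51238779
  0.13438361]
[462, -147, 120] 1.4907963267948965 [ 0.69459198  0.32109173 -0.53188316  2.02260106  0.21444209  0.85132508
 -0.03720603]
[462, -147, 4] 1.4907963267948965 [ 0.62243715  0.51619985 -0.4629328   2.09327074  0.3919376   0.61510572
 -0.19264807]
[462, -147, 430] -1.6507963267948966 None
[462, -147, 120] -1.6507963267948966 [-0.7732333   0.61927283  1.36196033  2.10339293 -0.72540197  1.02727917
 -2.24870231]
[462, -147, 4] -1.6507963267948966 [ 0.11766553  0.46269048  0.14585089  2.12597962 -0.12232381  0.56054413
 -2.86947759]
```

Run:
```python
from h import *
r=down(1.658)
robot.servo_line([191,-621,440],feed=250)
robot.movep([462,-146,440],r)
o=robot.observe();print(o["t"],np.round(o["joints"],2),np.round(o["tcp_pos"],1))
robot.movep([462,-146,100],r)
robot.servo_line([462,-146,4],feed=80)
o=robot.observe();print(o["t"],np.round(o["joints"],2),np.round(o["tcp_pos"],1),np.round(o["contact_force"],1))
grip(0.0,40)
robot.servo_line([462,-146,40],feed=80)
o=robot.observe();print(o["t"],o["grip_width"]*92,o["grip_force"],np.round(o["contact_force"],1),np.round(o["wrist_torque"],2))
for c in("top","scene"):
    snap(c,c+"1"); print(c,w("hook_rod",c),w("hook_tip",c))
a=cv2.imread('pics/top1.png'); s=cv2.imread('pics/scene1.png')
g=lambda im:cv2.resize(im,None,fx=3,fy=3,interpolation=cv2.INTER_CUBIC)
cv2.imwrite('pics/c3.png',np.vstack([g(a[240:340,270:470]),g(s[250:350,200:400])]))
```

```text
6.875 [ 0.77  0.06 -0.55  1.56  0.03  1.53  0.3 ] [ 461.8 -147.6  439.7]
9.5083 [ 0.63  0.52 -0.47  2.09  0.4   0.62 -0.03] [ 462.4 -146.1    4.5] [0.8 0.  0.7]
11.4583 0.6935197972609798 0.0 [-0.2 -0.7 -0.2] [-0.07 -0.11 -0.03]
top [(0.7, array([ 4.609e+02, -1.478e+02, -3.000e-01]))] [(0.47, array([447.6,   3.6,   1.1]))]
scene [(0.7, array([ 462.1, -146.5,    1.7])), (0.39, array([778.9,  38.8,   4.7]))] [(0.77, array([452.7,   3.7,  -2.4]))]
```

View pics/c3.png

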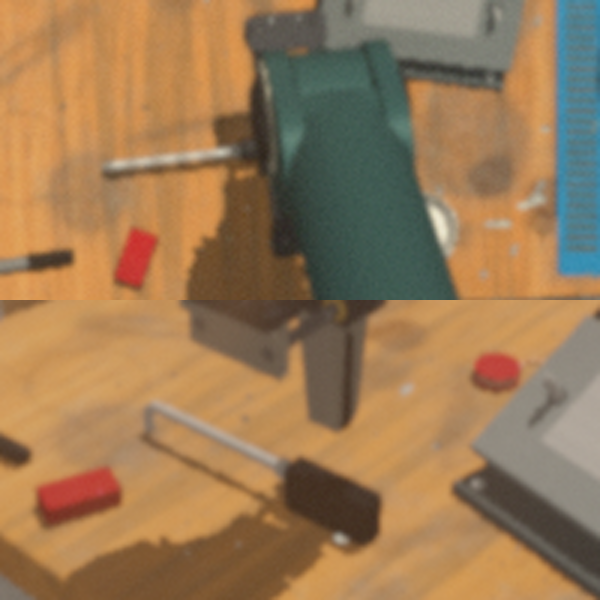

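The rod was left standing: the shut fingers are above the handle at crop (330,400). I'll regrasp and check the width straight after closing.

Run:
```python
from h import *
print(px([[462,-146,40],[462,-146,34]],"scene"))
grip(1.0)
o=robot.observe();print(o["t"],o["grip_width"]*92)
robot.servo_line([462,-146,4],feed=80)
grip(0.0,40)
o=robot.observe();print(o["t"],o["grip_width"]*92,o["grip_force"],np.round(o["contact_force"],1),np.round(o["tcp_pos"],1))
if o["grip_width"]*92<8:
    robot.hold(.3);o=robot.observe();print(o["t"],o["grip_width"]*92,o["grip_force"])
snap("scene","scene2");s=cv2.imread('pics/scene2.png')
cv2.imwrite('pics/c4.png',cv2.resize(s[230:350,230:390],None,fx=5,fy=5,interpolation=cv2.INTER_CUBIC))
```

```text
[[310.01079722 307.31569791]
 [309.97461387 309.96650234]]
13.1333 92.00024769921353
15.0833 0.15824330446854015 0.0 [-0.3 -0.2 -0.2] [ 462. -146.    4.]
15.3833 0.5951111271537073 0.0
```

View pics/c4.png

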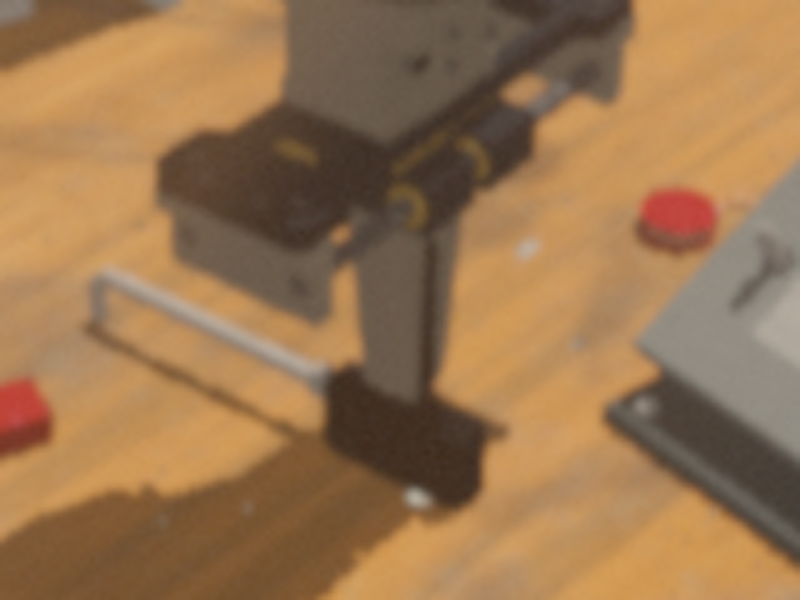

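The shut fingertips show at scene px (310,310). The commanded TCP should appear near (310,323), so the tips look about 30 mm higher than reported, just above the handle. I'll check this by touch, opening the gripper and feeling down gently.

Run:
```python
from h import *
grip(1.0)
f0=np.array(robot.observe()["contact_force"])
for z in range(0,-45,-4):
    try: robot.servo_line([462,-146,z],feed=60)
    except robot.IKError as e: print("IK",e);break
    o=robot.observe();f=np.array(o["contact_force"])-f0
    print(z,round(o["tcp_pos"][2],1),f.round(1))
    if np.linalg.norm(f)>3:break
print(o["t"])
snap("scene","scene3");s=cv2.imread('pics/scene3.png')
cv2.imwrite('pics/c5.png',cv2.resize(s[230:350,230:390],None,fx=5,fy=5,interpolation=cv2.INTER_CUBIC))
```

```text
0 -0.3 [-0.1  0.6  1.2]
-4 -4.3 [-0.  -0.8  1.7]
-8 -8.3 [ 0.7 -0.9  1.4]
-12 -12.3 [-0.5 -0.9  1.5]
-16 -16.2 [ 0.1 -0.6  1.3]
-20 -20.3 [-0.5 -0.8  1.8]
-24 -24.2 [-0.3 -1.2  1.1]
-28 -28.3 [-1.3 -0.5  1.1]
-32 -32.2 [-0.4 -0.4  0.9]
-36 -36.3 [-0.2 -0.8  0.8]
-40 -37.8 [-7.5  1.6 29.6]
19.5583
```

View pics/c5.png

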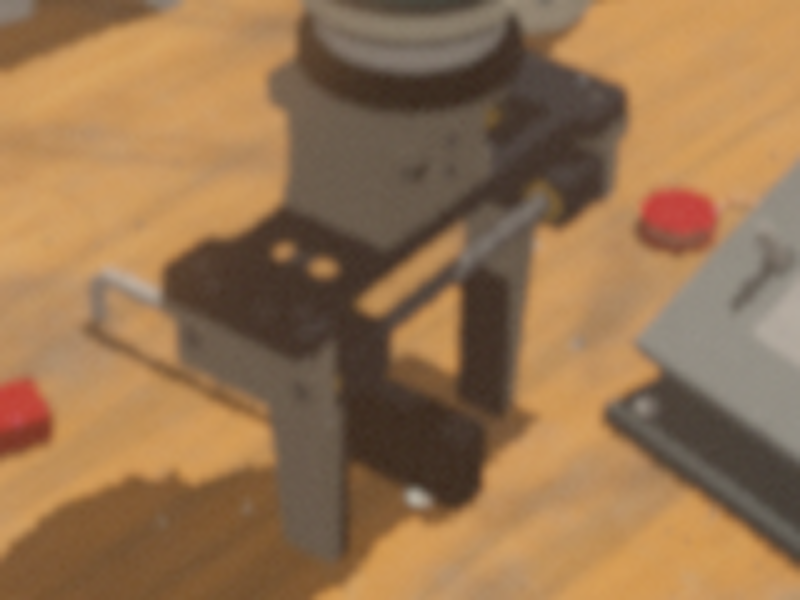

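Bench contact came at a reported TCP z of about −37.5. Both tips straddle the handle and touch the bench, so x and y agree and the true tips sit 37.5 mm short of the reported TCP. From now on I'll correct for that along the tool axis.

```bash
cat >> h.py <<'E'
OFF=37.5
def T(p,r): # reported TCP target for true fingertip position p
    return np.array(p,float)+OFF*Ro.from_rotvec(r).as_matrix()[:,2]
def st(*k):
    o=robot.observe();print(round(o["t"],1),"tcp",np.round(o["tcp_pos"],1),"F",np.round(o["contact_force"],1),"M",np.round(o["wrist_torque"],2),"w",round(o["grip_width"]*92,1),round(o["grip_force"],1));return o
gy=np.array([.1296,.9916,0]);gx=np.array([.9916,-.1296,0]);gc=np.array([564.,277,0])
G=lambda x,y,z:gc+gx*x+gy*y+[0,0,z]
E
python3 - <<'E'
from h import *
r=down(1.658)
robot.servo_line(T([462,-146,3],r),feed=80)
grip(0.0,40); st()
robot.servo_line(T([462,-146,30],r),feed=100); st()
# rod aligned with guard y, hook outside mouth: hook at y_g=-125 -> handle -275
r2=down(np.pi/2-.13)
p=T(G(-12,-285,30),r2); print(kin.ik(p,r2), kin.ik(T(G(-12,-181,27),r2),r2), kin.ik(T(G(-12,-385,3),r2),r2))
robot.servo_line(p,feed=150,rotation=r2); st()
for c in("scene","top"):
    snap(c,c+"4"); print(c,w("hook_rod",c),w("hook_tip",c))
s=cv2.imread('pics/scene4.png');a=cv2.imread('pics/top4.png')
g=lambda im:cv2.resize(im,None,fx=4,fy=4,interpolation=cv2.INTER_CUBIC)
cv2.imwrite('pics/c6.png',np.hstack([g(s[190:330,150:300]),np.pad(g(a[210:310,150:200+90])[:400,:200],((0,160),(0,0),(0,0)))]))
print("expected tip",G(-12,-135,27),px([G(-12,-135,27)],"scene"),px([G(-12,-135,27)],"top"))
E
```

```text
21.0 tcp [ 462.1 -146.   -34.4] F [ 0.  -0.1  0.3] M [-0.03 -0.17  0.05] w 17.8 40.0
21.4 tcp [ 462.2 -146.3   -7.2] F [-0.4 -0.8 -1.4] M [-0.01 -0.08 -0.04] w 17.5 40.0
[ 0.26694267  0.56280192 -0.40004239  2.02888149  0.36657646  0.61843307
 -0.50968668] [ 0.06792005  0.5951551  -0.39670667  1.97582506  0.37072163  0.64090807
 -0.69800729] [ 0.43804924  0.60588946 -0.37094162  2.04136134  0.39726811  0.56281267
 -0.34239113]
22.5 tcp [514.6  -5.   -7.8] F [ 0.3 -0.2 -1.1] M [-0.03 -0.05 -0.06] w 17.7 40.0
scene [(0.5, array([514.5,  -3.6,  27. ]))] []
top [] [(0.63, array([534.1, 140.8,  28. ]))]
expected tip [534.6048 144.6892  27.    ] [[234.15224138 240.9382686 ]] [[250.43558944 263.72502606]]
```

View pics/c6.png

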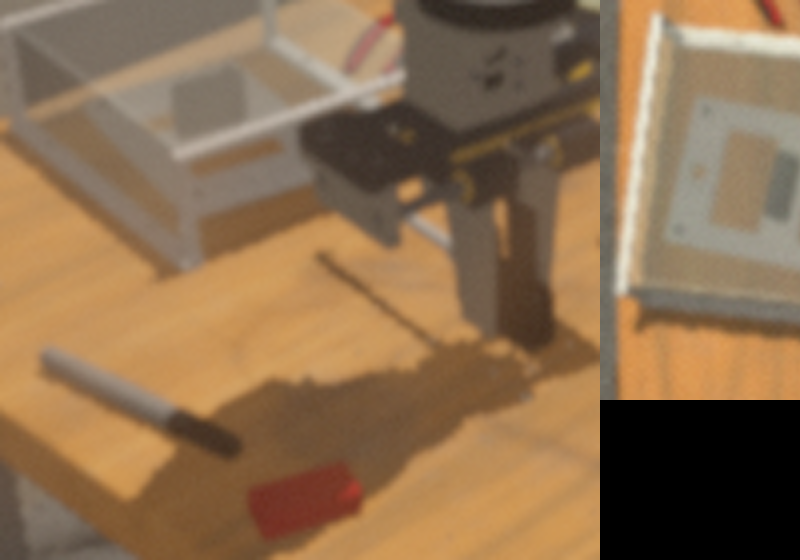

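The rod is held. Handle (514,−4,27) and hook tip (534,141,28) match the expectation (535,145,27), and the hood and template are undisturbed. Next I insert, drop the hook in the near window and pull.

Run:
```python
from h import *
r2=down(np.pi/2-.13)
go=lambda x,y,z,f:robot.servo_line(T(G(x,y,z+3),r2),feed=f)
go(-11,-285,22,100)
go(-11,-170,22,100); st()
go(-11,-170,3,60); o=st()
if abs(o["contact_force"][2])<6:
    go(-11,-195,3,60); st()
    go(-11,-376,3,90); st()
    go(-11,-371,3,60); st()
    go(-11,-371,45,120); st()
else: print("blocked")
snap("top","top5"); 
for c in("top","scene"):
    if c=="scene": snap(c,"scene5")
    for n in("template","template_hole0"): print(c,n,w(n,c))
```

```text
24.4 tcp [531.  108.9 -12.6] F [0.1 0.5 0.2] M [-0.08 -0.05 -0.  ] w 17.7 40.0
24.9 tcp [530.6 109.8 -32.1] F [-0.1 -0.6 -1.3] M [ 0.01 -0.04 -0.02] w 17.7 40.0
25.4 tcp [527.8  84.3 -31.4] F [ 0.3 -0.1 -1.4] M [-0.04 -0.07  0.02] w 17.6 40.0
27.6 tcp [504.4 -94.2 -31.5] F [ 0.1  0.8 -0.7] M [ 0.08 -0.09  0.04] w 17.8 40.0
27.8 tcp [505.  -88.9 -31.5] F [ 0.2 -0.3 -1.6] M [-0.03 -0.1   0.03] w 17.6 40.0
28.3 tcp [504.9 -89.8  10.6] F [-0.1  0.2 -1.8] M [-0.11 -0.1  -0.02] w 17.9 40.0
top template [(0.83, array([ 5.317e+02,  1.030e+02, -1.000e-01]))]
top template_hole0 [(0.86, array([523.1,  40.3,  -0.6])), (0.83, array([538.5, 165.5,   1.7]))]
scene template [(0.75, array([534. , 103. ,  -1.1]))]
scene template_hole0 [(0.83, array([543.3, 163.3,  -1.2])), (0.78, array([ 5.234e+02,  3.530e+01, -2.000e-01])), (0.75, array([ 596.4, -217.3,   60.9]))]
```

View pics/scene5.png

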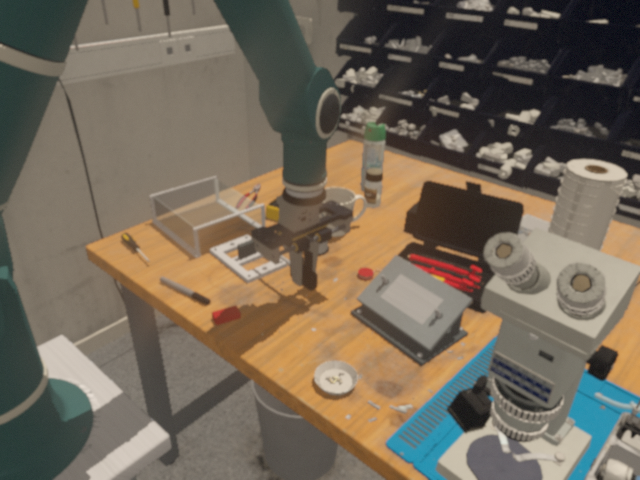

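The template is out: centre about (532,103), y_g ≈ −177, holes near (523,38) and (540,165), plate white at px (250,255). The mug is untouched. Now I set the rod down and check the reach for the next poses.

```bash
cat >> h.py <<'E'
PS=-.15 # stand yaw
xs=np.array([np.cos(PS),np.sin(PS),0]);ys=np.array([-np.sin(PS),np.cos(PS),0]);zz=np.array([0,0,1.])
u=np.cos(np.pi/6)*xs+.5*zz; n=np.cos(np.pi/6)*zz-.5*xs
fo=np.array([585.,-276,60])
rt=Ro.from_matrix(np.stack([u,-ys,-n],1)).as_rotvec()
F=lambda a,b,h:fo+a*u+b*ys+h*n
E
python3 - <<'E'
from h import *
r=down(1.658)
robot.servo_line(T([435,-160,45],r),feed=180,rotation=r)
robot.servo_line(T([435,-160,3.2],r),feed=90); st()
grip(0.5,40); robot.servo_line(T([435,-160,90],r),feed=250); st()
viewer.read_camera("scene");print(w("hook_rod","scene"),w("hook_tip","scene"),[x for x in w("mug","scene")])
for yaw in(-.137,np.pi-.137):
    rr=down(yaw);
    for z in(100,13): print("tpl",kin.ik(T([532,102.5,z],rr),rr))
print(kin.ik(T(F(0,0,60),rt),rt),kin.ik(T(F(0,0,13),rt),rt))
rb=Ro.from_matrix(np.stack([-u,ys,-n],1)).as_rotvec()
print(kin.ik(T(F(0,0,60),rb),rb))
viewer.read_camera("top")
for c in("top","scene"):
    for _ in range(3):
        viewer.read_camera(c); print(c,[list(b) for a,b in w("template_hole0",c) if a>.4 and b[2]<30])
E
```

```text
29.9 tcp [ 435.3 -159.2  -34.7] F [-0.5  1.1 -1.6] M [-0.02 -0.09  0.02] w 17.7 40.0
31.0 tcp [ 435.1 -160.5   53. ] F [ 0.3 -0.6 -0.4] M [-0.03 -0.07  0.  ] w 46.2 0.0
[(0.73, array([ 437. , -157.4,    2.4])), (0.56, array([523.3,  36.9,  -2.6]))] [(0.8, array([424.1,  -9. ,  -1.6])), (0.36, array([540.5, 165.4,  -1.5]))] []
tpl [-0.11167996  0.44731803 -0.1739012   1.94974876  0.10961501  0.75342773
 -2.05665987]
tpl [-0.18170696  0.58455855 -0.088242    1.9856228   0.08953819  0.57503441
 -2.03834883]
tpl [ 0.40509568  0.61465268 -0.85616013  1.91724773  0.59750712  0.88553108
  0.67689283]
tpl [ 0.32225866  0.73588863 -0.74685543  1.95277765  0.73524472  0.74751453
  0.56900664]
[ 0.49973423  0.38570097 -0.01133705  2.15618454 -1.01976121  0.19212898
 -0.26070494] [ 1.04762848  0.61873186 -0.70576649  2.08625942  1.32807372  0.20013159
 -2.45386478]
[ 1.09743274  0.50710403 -0.72922447  2.12044353  0.88734076  0.19141328
  1.09964587]
top [[np.float64(536.3), np.float64(161.3), np.float64(2.7)], [np.float64(522.0), np.float64(41.5), np.float64(1.8)]]
top [[np.float64(537.2), np.float64(165.3), np.float64(3.8)], [np.float64(520.2), np.float64(42.1), np.float64(-0.1)]]
top [[np.float64(520.6), np.float64(42.2), np.float64(-0.9)], [np.float64(430.3), np.float64(-163.1), np.float64(-1.6)], [np.float64(537.6), np.float64(161.7), np.float64(0.2)]]
scene [[np.float64(523.5), np.float64(34.6), np.float64(-0.6)], [np.float64(542.5), np.float64(161.7), np.float64(-0.6)]]
scene [[np.float64(541.4), np.float64(163.1), np.float64(-3.2)], [np.float64(525.9), np.float64(38.2), np.float64(0.6)]]
scene [[np.float64(522.6), np.float64(35.5), np.float64(1.8)], [np.float64(538.9), np.float64(162.0), np.float64(-1.6)]]
```

Rod is down at (437,−157), hook tip at (424,−9), clear of everything. Averaging both cameras gives template centre (531,101), yaw −0.132, and pin_face centre (585,−275.6). Now I grasp the bar, lift it and check.

Run:
```python
from h import *
rr=down(np.pi-.132); rb=Ro.from_matrix(np.stack([-u,ys,-n],1)).as_rotvec()
robot.movep(T([531,101,80],rr),rr)
robot.servo_line(T([531,101,13.5],rr),feed=100); st()
grip(0.0,50); st()
robot.servo_line(T([531,101,130],rr),feed=180); o=st(); print(np.round(o["joints"],2))
print(kin.ik(T(F(0,0,110),rb),rb),kin.ik(T(F(0,0,13),rb),rb))
for c in("top","scene"):
    snap(c,c+"6"); print(c,[list(b) for a,b in w("template_hole0",c) if a>.4])
```

```text
33.8 tcp [531.2 101.4 -23.8] F [0.  0.1 0.2] M [ 0.08 -0.13 -0.02] w 45.5 0.0
34.4 tcp [531.2 100.8 -23.8] F [-0.4 -0.4  2.9] M [-0.19 -0.05  0.03] w 11.7 50.0
35.2 tcp [530.2 100.4  91.5] F [ 0.2  0.3 -2.6] M [ 0.02 -0.11  0.05] w 11.4 49.9
[ 0.44  0.58 -0.89  1.9   0.56  0.93  0.72]
[ 1.2952753   0.44736331 -0.92795017  2.13903753  0.70693467  0.2740666
  1.28772622] [ 1.04762848  0.61873186 -0.70576649  2.08625942  1.32807372  0.20013159
  0.68772787]
top [[np.float64(534.1), np.float64(164.5), np.float64(117.8)]]
scene [[np.float64(537.7), np.float64(163.7), np.float64(113.5)], [np.float64(522.5), np.float64(36.2), np.float64(114.0)]]
```

The template is held (11.5 mm across the bar, about 2.5 N extra weight). Next is the tilted hover over the stand.

Run:
```python
from h import *
rb=Ro.from_matrix(np.stack([-u,ys,-n],1)).as_rotvec()
robot.movep(T(F(0,0,103.5),rb),rb); o=st(); print(np.round(o["joints"],2))
robot.servo_line(T(F(0,0,50),rb),feed=120); o=st(); print(np.round(o["joints"],2),np.round(Ro.from_rotvec(o["tcp_rot"]).as_matrix().T@Ro.from_rotvec(rb).as_matrix(),3)[[0,1,2],[1,2,0]])
want=np.array([F(0,62.5,36.5),F(0,-62.5,36.5),F(0,0,36.5)]); print("want",want.round(1).tolist())
L={"scene":[],"top":[]}
for c in L:
    for k in range(3):
        snap(c,c+f"7{k}"); L[c]=[list(np.round(b)) for a,b in w("template_hole0",c) if a>.4]
        print(c,L[c],[list(np.round(b)) for a,b in w("template",c)[:1]])
s=cv2.imread('pics/scene70.png');P=px(want,"scene");print(P.round(1).tolist())
a=cv2.imread('pics/top70.png');print(px(want,"top").round(1).tolist())
g=lambda im,k:cv2.resize(im,None,fx=k,fy=k,interpolation=cv2.INTER_CUBIC)
cv2.imwrite('pics/c7.png',g(s[220:360,330:490],5)[:600])
```

```text
36.8 tcp [ 553.2 -269.7  117.4] F [ 0.4  0.3 -2.7] M [0.15 0.62 0.  ] w 11.7 49.9
[ 1.28  0.46 -0.92  2.14  0.75  0.27  1.25]
37.4 tcp [ 579.6 -273.5   71. ] F [ 0.6 -0.1 -1.9] M [ 0.15  0.62 -0.07] w 11.4 49.9
[ 1.05  0.52 -0.68  2.12  0.91  0.17  1.07] [-0.002 -0.002 -0.   ]
want [[576.3, -211.5, 91.6], [557.6, -335.1, 91.6], [567.0, -273.3, 91.6]]
scene [[np.float64(562.0), np.float64(-335.0), np.float64(89.0)], [np.float64(580.0), np.float64(-207.0), np.float64(90.0)]] [[np.float64(569.0), np.float64(-269.0), np.float64(90.0)]]
scene [[np.float64(559.0), np.float64(-336.0), np.float64(93.0)], [np.float64(577.0), np.float64(-211.0), np.float64(90.0)]] [[np.float64(570.0), np.float64(-271.0), np.float64(92.0)]]
scene [[np.float64(562.0), np.float64(-339.0), np.float64(92.0)], [np.float64(576.0), np.float64(-212.0), np.float64(90.0)]] [[np.float64(569.0), np.float64(-273.0), np.float64(90.0)]]
top [[np.float64(575.0), np.float64(-211.0), np.float64(96.0)], [np.float64(555.0), np.float64(-332.0), np.float64(93.0)]] [[np.float64(566.0), np.float64(-273.0), np.float64(90.0)]]
top [[np.float64(571.0), np.float64(-208.0), np.float64(96.0)], [np.float64(558.0), np.float64(-332.0), np.float64(89.0)]] [[np.float64(564.0), np.float64(-271.0), np.float64(90.0)]]
top [[np.float64(557.0), np.float64(-332.0), np.float64(90.0)], [np.float64(576.0), np.float64(-210.0), np.float64(91.0)]] [[np.float64(565.0), np.float64(-275.0), np.float64(90.0)]]
[[379.6, 271.1], [434.2, 304.6], [405.6, 287.1]]
[[388.1, 240.9], [436.3, 246.8], [412.3, 243.8]]
```

View pics/c7.png

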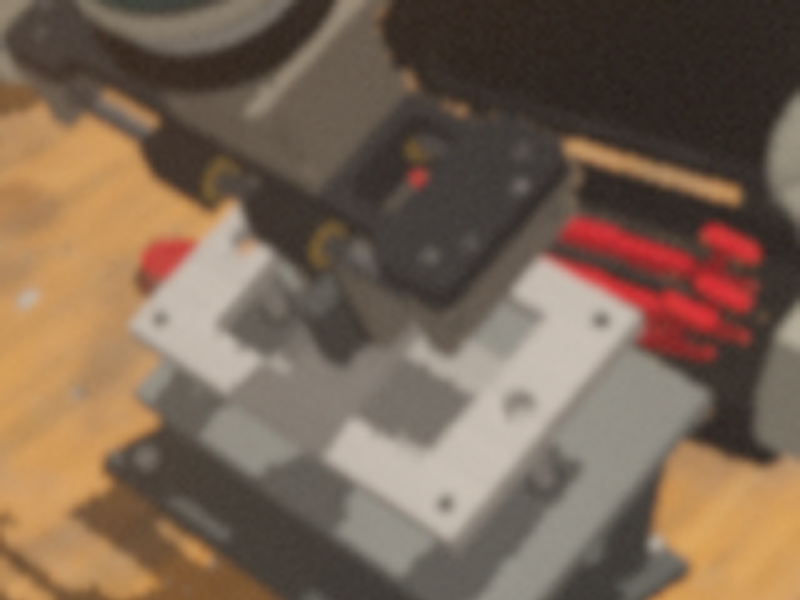

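Hovering in line. Holes in both cameras agree with the pins within about 1 mm; the right hole is at crop (520,402) with its pin below at about (545,465). I'll correct by (−0.4, −0.9) mm and insert with force checks.

Run:
```python
from h import *
print(px([F(0,-62.5,46.5),F(0,-62.5,0),F(0,-62.5,23)],"scene").round(1))
rb=Ro.from_matrix(np.stack([-u,ys,-n],1)).as_rotvec()
R=np.stack([u,ys,n])
a,b=-.4,-.9
f0=R@robot.observe()["contact_force"]
for h in(26,22,19,16,13,10,7,4,2,.5):
    try: robot.servo_line(T(F(a,b,h+13.5),rb),feed=50)
    except robot.IKError as e: print("IK",h,e);break
    o=robot.observe();f=R@o["contact_force"]-f0
    print(h,f.round(1),"err",(R@(o["tcp_pos"]-T(F(a,b,h+13.5),rb))).round(1),"M",np.round(o["wrist_torque"],2),"j6",round(o["joints"][5],3),round(o["t"],1))
    if abs(f[2])>9 or np.hypot(*f[:2])>12: break
```

```text
[[432.9 301.6]
 [438.6 315.3]
 [435.9 308.7]]
26 [ 1.  -1.6 -0.4] err [-0.2  0.3 -0.1] M [ 0.19  0.63 -0.04] j6 0.161 38.6
22 [ 0.5 -1.1 -0.5] err [-0.   0.1  0.1] M [0.19 0.67 0.01] j6 0.159 38.9
19 [ 0.7 -0.8  0.1] err [0.  0.  0.1] M [0.1  0.74 0.03] j6 0.158 39.1
16 [ 0.2 -0.8 -0.8] err [-0.1  0.   0.1] M [0.19 0.61 0.02] j6 0.157 39.4
13 [-0.4 -0.4 -0.6] err [-0.1  0.1  0. ] M [ 0.2   0.62 -0.02] j6 0.157 39.6
10 [-0.7 -0.5  0.3] err [-0.1  0.1  0. ] M [ 0.11  0.68 -0.02] j6 0.156 39.9
7 [-0.4 -0.8 -0.1] err [-0.1  0.1 -0. ] M [ 0.13  0.59 -0.04] j6 0.156 40.1
4 [ 0.2 -1.  -0.1] err [-0.1  0.1  0. ] M [ 0.16  0.66 -0.06] j6 0.156 40.4
2 [ 0.7 -1.3  0.2] err [-0.1  0.1  0. ] M [ 0.17  0.64 -0.08] j6 0.155 40.6
0.5 [ 0.8 -0.2  8.3] err [ 0.3 -0.1  0.4] M [0.18 1.02 0.07] j6 0.156 40.9
```

The template slid over both pins without side load and met the face. I'll release, retract and look.

Run:
```python
from h import *
rb=Ro.from_matrix(np.stack([-u,ys,-n],1)).as_rotvec()
grip(0.5); st()
robot.servo_line(T(F(-.4,-.9,120),rb),feed=150); robot.movep(T(F(-20,150,250),rb),rb); st()
for c in("scene","top"):
    for k in range(2):
        snap(c,c+"8");print(c,[list(np.round(b)) for q,b in w("template_hole0",c) if q>.4],[list(np.round(b)) for q,b in w("template",c)[:1]],[list(np.round(b)) for q,b in w("hook_rod",c)[:1]],[list(np.round(b)) for q,b in w("mug",c)[:1]])
s=cv2.imread('pics/scene8.png');cv2.imwrite('pics/c8.png',cv2.resize(s[230:360,330:490],None,fx=4.6,fy=4.6,interpolation=cv2.INTER_CUBIC)[:600])
```

```text
41.5 tcp [ 596.2 -278.6   39.4] F [-0.8 -0.2 -0.1] M [ 0.07  0.38 -0.02] w 45.6 0.0
43.5 tcp [ 485.2 -109.   233.4] F [-0.   0.6 -0.5] M [ 0.15  0.34 -0.02] w 46.2 0.0
scene [[np.float64(595.0), np.float64(-213.0), np.float64(61.0)], [np.float64(577.0), np.float64(-343.0), np.float64(62.0)]] [[np.float64(587.0), np.float64(-275.0), np.float64(61.0)]] [[np.float64(435.0), np.float64(-158.0), np.float64(0.0)]] [[np.float64(776.0), np.float64(38.0), np.float64(0.0)]]
scene [[np.float64(592.0), np.float64(-210.0), np.float64(58.0)], [np.float64(576.0), np.float64(-340.0), np.float64(58.0)]] [[np.float64(588.0), np.float64(-272.0), np.float64(61.0)]] [[np.float64(435.0), np.float64(-156.0), np.float64(2.0)]] [[np.float64(776.0), np.float64(36.0), np.float64(2.0)]]
top [[np.float64(591.0), np.float64(-214.0), np.float64(63.0)], [np.float64(575.0), np.float64(-338.0), np.float64(59.0)]] [[np.float64(586.0), np.float64(-274.0), np.float64(60.0)]] [[np.float64(776.0), np.float64(35.0), np.float64(-2.0)]] [[np.float64(778.0), np.float64(35.0), np.float64(1.0)]]
top [[np.float64(576.0), np.float64(-339.0), np.float64(62.0)], [np.float64(587.0), np.float64(-213.0), np.float64(62.0)]] [[np.float64(583.0), np.float64(-278.0), np.float64(60.0)]] [] [[np.float64(775.0), np.float64(38.0), np.float64(3.0)]]
```

View pics/c8.png

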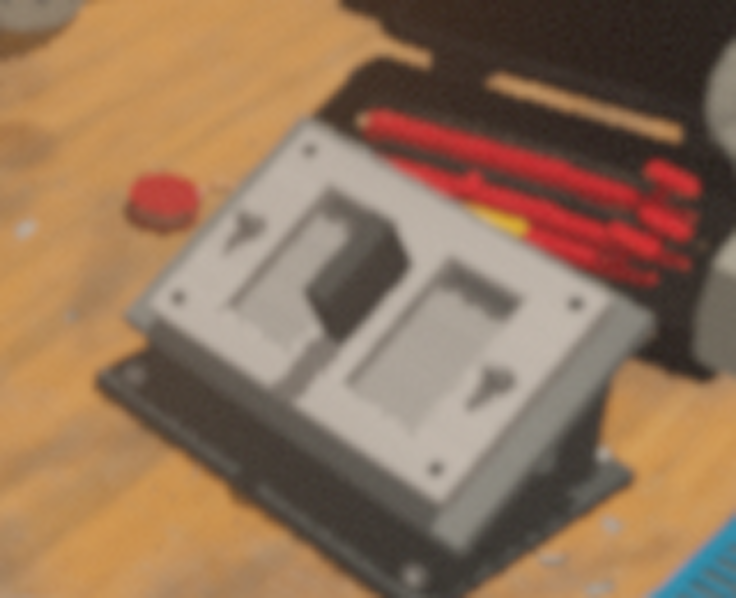

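The template lies flat on the sloping face with both pins through its holes (crop (245,228) and (492,385)) and the grip bar outwards. The rod and mug are in place, so I'm handing in.

```bash
python3 -c "
from h import *
print(robot.job_done());st()"
```

```text
the job is handed in; nothing more can be done
None
the job is handed in; nothing more can be done
```

I handed the job in at about 44 s: in the last pictures the template hangs flat on both pins with its grip bar outwards, the rod lies clear on the bench, and the mug stands where it was; no verdict came back.

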